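Sweep the draining plate of a coffee bar

ROBOT

A 7-joint arm with a two-finger parallel gripper is mounted at the origin on the work surface. World frame = base frame: x ahead of the robot, y to its left, z up, the work surface at z = 0. Lengths are in mm, angles in rad, forces in N, time in s.
With the tool pointing down it reaches from about 350 to 900 mm from the base axis. Payload 7.2 kg.
Tool frame: the origin (TCP) lies on the centre line of the jaws, within the pads' length; the fingertips stand 19 mm ahead of it and the grasp point (between the pads) is the TCP; z points along the fingers, y is the line along which they close (so a half turn about z gives the same grasp; the last joint's range is limited). The gripper opens to 88 mm and grips with 3 to 60 N. Pads are 20 mm wide; open, the fingers measure 115 mm over their backs; the gripper's body (75 mm by 178 mm) begins 61 mm behind the grasp point.
Start: joints at [-0.068, 0.411, -0.013, 1.596, 0.006, 1.134, -0.082], TCP at [625.003, -0.011, 241.653] pointing down, gripper open.
Joint ranges: [-2.95, 2.95], [-0.29, 1.99], [-1.47, 1.44], [0.14, 2.54], [-1.03, 4.17], [0.13, 1.85], [-2.86, 2.86]. Speed limits (rad/s): [2.39, 2.39, 3.01, 3.01, 3.14, 3.14, 3.14].

INTERFACE

Orientations are given as a unit quaternion [w, x, y, z].
In Python, from plant import readout, cams, r gives the robot as it stands.
- The arm moves only by the tool drive_tool, never from a script. Its argument "increments" is a list of rows, each a list of 3 entries, a list of its own where there are three numbers: the opening, from -1 (shut) to 1 (fully open), then the shift along the tool's x, y, z scaled (see below), then the turn about the tool's z scaled (see below). A call has 1 to 20 rows; each row is the pose to reach, as a shift and turn from the pose commanded when the call began, along the tool's axes at that moment; what a row does not reach only later rows make up. The controller multiplies each number of a shift by 0.3 m and each number of a turn by 2 rad. A row lasts 1/10 s, in which the tool goes at most 50 mm and 8.59 degrees, less where a joint would pass 70% of its speed; a pose out of reach is approached as far as the arm can. A call with a number of a shift or a turn outside -1 to 1 is refused whole. A call with a gripper value outside its range is refused whole. The fingers move at their own pace and stop on an object; "force" is the grip in N (left out, the last holds). Time passes only in rows, so rows that repeat a pose let the fingers close. It gives the time, the measured TCP pose, the force, the opening and the grip force at its end, in the units of the state.
- readout.state(): the state, without advancing time (a new reading comes with each control period).
- cams.capture(name): name is "scene" or "side" or "wrist"; returns a dict with "pixels" (400x640x3 uint8, red, green, blue), "vertical_fov" (degrees; the focal length in pixels is half the picture's height over the tangent of half this angle, whatever the lens; pixels are square), "cx", "cy" (the principal point, pixels), "dist" ([k1, k2, p1, p2, k3] as OpenCV has them; the pictures are not rectified), "world_from_camera" (4x4, takes a point from camera to world coordinates). Camera axes: x right, y up, looking along -z (the intrinsics and any distortion apply to the point x, -y, -z); pixel columns grow to the right and rows downward; lengths in mm; the calibration is good to about 2 mm. A picture is of the moment at which its call begins. There is no depth.
- r.finish_job(): hands the job in; it is judged then, once.
The state is a dict: "t": time; "joint_positions": joint angles; "qvel": joint speeds; "effort": joint torques, N m; "position": TCP position; "tcp_rot": TCP orientation; "wrist_force": force on the tool from outside, world axes, zero at the start; "torque": the same for the moment, N m; "gripper_width": opening from 0.0 (shut) to 1.0 (fully open); "grip_force": force on a finger pad.
Only numpy, scipy, OpenCV 4.12 (cv2) and the standard library are available. Lean on these libraries where they do the work, as an engineer would, in place of code of your own. Each camera call takes 0.05 s, during which the arm holds its last target. There are 200 camera calls.

TASK

Swing the steam wand right round, away from the well, until it lies behind the draining plate. Then take the orange-handled scraper, set it across the open end of the plate and sweep the whole plate in one stroke to the well, pressing the sole steadily into its spring (about 8 N, never over 25 N), so that it pushes both copper filter discs into the well. Leave the scraper standing on the plate, touch the discs only with it, and leave the pitcher, tamper, cups and canister where they are.

Things in the scene. Friction and masses are not known exactly. Their poses are not given: they have to be found in the camera images.
- tray: Fixed draining station, 148 mm (x) by 409 mm (y): aluminium plate between steel side rails, sunk well at its -y end. Origin on the counter under its middle, z up, +x away from the robot, +y to the robot's left, within 0.2 rad. Plate top flat, 35 mm above the counter, y = -85 (well edge) to +200 mm (open end, no wall). Rails: inner faces at x = +-68 mm, tops 47 mm above the counter
- well (a point): Centre of the floor of the collecting well, 10 mm above the counter, at the station's y = -143 mm. The well is 136 mm (x) by 115 mm (y), 25 mm deep below the plate, with rails and an end wall 47 mm above the counter
- plate_end (a point): Point on the plate's top at the middle of its open end (station x = 0, y = +200 mm), where nothing bars the scraper
- wand (a joint): Angle of the steam wand (rad) about its upright axis, -0.3 to 2.0. At 0 its horizontal arm points along the station's -x, across the plate; it grows as the arm swings to the station's +y, away from the well; at 1.57 it points along +y, behind the plate and clear of it. Stays where it is left (friction 0.12 N m: 1 to 2 N at the arm's end)
- wand_hinge (a point): Point on the wand's hinge axis, 187 mm above the counter, at the station's x = +95, y = +40 mm, on top of a steel column 26 mm across behind the plate. The black hinge hub is 36 mm across, its top 200 mm above the counter
- wand_bar (a point): Point on the centre line of the wand's horizontal arm, 100 mm from the hinge axis. The arm is a 14 mm round steel bar, 187 mm above the counter, 125 mm long; at its end a pipe hangs down to 85 mm above the counter (18 mm black rubber end)
- scraper: Loose sprung scraper, 0.28 kg, on its blue sole: 50 mm (x, the sweeping direction, same both ways) by 112 mm (y) by 14 mm. Origin under the sole's middle (spring out), z up. Orange upright handle slab 24 mm thick (x), 90 mm long (y), 37 to 100 mm above the origin: grip across the 24 mm. The origin goes with the handle, which sinks as the sole is pressed on a surface
- sole (a joint): Travel of the scraper's sole into its spring (m): 0 out, 0.012 fully pressed in. It presses on the surface with about 3.6 N at 0, 5.7 N at 0.003, 7.8 N at 0.006, 12 N at 0.012, where it meets a hard stop. Standing free it reads about 0
- disc_a: Loose flat copper filter disc, 60 mm across, 5 mm thick, 50 g, lying on the plate in the half towards the open end. Origin at the centre of its underside
- disc_b: The second, equal copper filter disc, lying on the plate nearer the well. Origin at the centre of its underside
- pitcher: Loose steel milk pitcher with a handle, 80 mm across, 105 mm tall, on the counter on one side of the station, the scraper on the other. Origin under its middle. Leave alone
- tamper: Loose dark steel tamper, 58 mm across, 92 mm tall, at the left near the robot. Origin under its middle. Leave alone
- cup_a: Loose white cup, 80 mm across, 62 mm tall, behind the station at the right. Leave alone
- cup_b: Loose blue cup, 80 mm across, 62 mm tall, behind the station at the right. Leave alone
- canister: Loose steel canister with black lid, 90 mm across, 120 mm tall, behind the station at the left. Leave alone
Things that resemble listed ones, but are neither listed nor needed, are in the scene too. What is shaped like the disc_b but purple or red is not meant.

How it is judged (in metres and radians):
On the way, in this order (a step that is already met when the one before it is completed fails the run):
1. the wand is swung clear: its joint above 1.3 rad (value of joint wand above 1.3 rad), for 0.2 s.
2. the scraper presses on the open end of the plate with more than 4.5 N (its middle 140 to 195 mm along the tray's y) (y of scraper in the frame of tray between 0.14 and 0.195 m and contact force between scraper and tray above 4.5 N and angle between scraper's own z axis and vertical below 0.2 rad), for 0.1 s.
3. still pressing with more than 4.5 N as it passes 80 to 120 mm (y of scraper in the frame of tray between 0.08 and 0.12 m and contact force between scraper and tray above 4.5 N and angle between scraper's own z axis and vertical below 0.2 rad), for 0.1 s.
4. still pressing with more than 4.5 N as it passes 20 to 60 mm (y of scraper in the frame of tray between 0.02 and 0.06 m and contact force between scraper and tray above 4.5 N and angle between scraper's own z axis and vertical below 0.2 rad), for 0.1 s.
5. still pressing with more than 4.5 N as it passes -40 to 0 mm (y of scraper in the frame of tray between -0.04 and 0 m and contact force between scraper and tray above 4.5 N and angle between scraper's own z axis and vertical below 0.2 rad), for 0.1 s.
6. still pressing with more than 4.5 N beside the well (-85 to -45 mm) (y of scraper in the frame of tray between -0.085 and -0.045 m and contact force between scraper and tray above 4.5 N and angle between scraper's own z axis and vertical below 0.2 rad), for 0.1 s.
At the end, for the whole second after the job is handed in: The wand stands above 1.3 rad; both discs lie at rest in the well (centres past its edge and below the plate's top); the scraper stands upright (within 0.12 rad), released and at rest on the plate (value of joint wand above 1.3 rad and y of disc_a in the frame of tray between -0.202 and -0.087 m and z of disc_a in the frame of tray between 0 and 0.03 m and x of disc_a in the frame of tray between -0.07 and 0.07 m and linear speed of each of disc_a, disc_b below 0.03 m/s and y of disc_b in the frame of tray between -0.202 and -0.087 m and z of disc_b in the frame of tray between 0 and 0.03 m and x of disc_b in the frame of tray between -0.07 and 0.07 m and angle between scraper's own z axis and vertical below 0.12 rad and linear speed of scraper below 0.02 m/s and y of scraper in the frame of tray between -0.1 and 0.2 m and z of scraper in the frame of tray between 0.025 and 0.045 m and x of scraper in the frame of tray between -0.07 and 0.07 m); the robot touches nothing.
It fails at once if the scraper presses on the station with more than 25 N (contact force between scraper and tray above 25 N).
It fails at once if the fingers push a filter disc (over 1 N) (contact force between the fingers and disc_a above 1 N or contact force between the fingers and disc_b above 1 N).
It fails at once if the pitcher, tamper, a cup or the canister is moved by more than 30 mm (distance of any of pitcher, tamper, cup_a, cup_b, canister from where it was at the start of the episode above 0.03 m).
It also fails if it takes over 72 s, if anything falls off the work surface, if the arm or the gripper's body presses on something with over 40 N, if the wrist force passes 120 N, or if a joint passes its speed limit or range.

## Working session

There is one attempt and no reset: what is moved stays moved. The work goes in short steps, Python scripts to look and compute and a tool call to move; the robot and the scene stay as the last step left them, time stands still between calls to the robot, and variables do not carry over. Pictures are saved under pics/ and viewed, at most 10 in all, crops included, and the job is handed in when it is done.

Besides the shell and the picture viewer there is one more tool, called after "Emit:" in YAML: its name, and indented under it one key for each argument. drive_tool: Moves the arm, as the interface text tells. Shifts and turns lie within -1 to 1; 1 stands for 0.3 m of shift or 2 rad of turn. Its arguments: {"type":"object","properties":{"increments":{"type":"array"},"force":{"type":"number"}},"required":["increments"]}

```bash
mkdir -p pics; cat > h.py <<'E'
import numpy as np, cv2, pickle
from plant import readout, cams, r
def cap(n,name):
    c=cams.capture(n); cv2.imwrite(f'pics/{name}.png',c['pixels'][:,:,::-1]); pickle.dump(c,open(f'pics/{name}.pkl','wb')); return c
def load(name): return pickle.load(open(f'pics/{name}.pkl','rb'))
def K(c):
    f=200/np.tan(np.radians(c['vertical_fov'])/2); return np.array([[f,0,c['cx']],[0,f,c['cy']],[0,0,1.]])
def ray(c,uv):
    p=cv2.undistortPoints(np.array(uv,float).reshape(-1,1,2),K(c),np.array(c['dist'],float)).reshape(-1,2)
    T=np.array(c['world_from_camera']); d=np.c_[p[:,0],-p[:,1],-np.ones(len(p))]@T[:3,:3].T
    return T[:3,3],d
def onz(c,uv,z):
    o,d=ray(c,uv); return o+d*((z-o[2])/d[:,2])[:,None]
def proj(c,P):
    T=np.array(c['world_from_camera']); q=(np.array(P,float).reshape(-1,3)-T[:3,3])@T[:3,:3]; q=q*[1,-1,-1]
    return cv2.projectPoints(q,np.zeros(3),np.zeros(3),K(c),np.array(c['dist'],float))[0].reshape(-1,2)
E
python3 - <<'E'
from h import *
for n in ['scene','side','wrist']:
    c=cap(n,n+'0'); print(n,np.round(c['world_from_camera'],2).tolist(),c['vertical_fov'],c['cx'],c['cy'],c['dist'])
print(readout.state())
E
```

```text
scene [[-0.29, -0.74, 0.61, 1105.01], [0.96, -0.22, 0.19, 150.58], [-0.0, 0.64, 0.77, 835.4], [0.0, 0.0, 0.0, 1.0]] 57.82548681746632 325.2346495755759 195.58187728928485 [-0.0189619  0.         0.         0.         0.       ]
side [[0.88, 0.32, -0.35, 24.38], [-0.47, 0.57, -0.67, -1038.26], [-0.02, 0.76, 0.65, 1075.41], [0.0, 0.0, 0.0, 1.0]] 43.226851946406725 315.4214121256874 196.84811454277647 [-0.00153412  0.          0.          0.          0.        ]
wrist [[1.0, -0.0, 0.0, 624.39], [-0.0, 0.97, 0.24, 65.13], [-0.0, -0.24, 0.97, 384.83], [0.0, 0.0, 0.0, 1.0]] 65.19426217179705 319.8375845510656 197.5913446561842 [-0.02178989  0.          0.          0.          0.        ]
{'t': 0.15, 'joint_positions': array([-0.0682141 ,  0.41173669, -0.01276744,  1.59677856,  0.00556992,
        1.13426483, -0.08220433]), 'qvel': array([-0.00113153, -0.00291334,  0.0014256 , -0.00230569, -0.00215923,
       -0.00082416,  0.00128743]), 'effort': array([ 1.23447033e-03, -5.88331139e+01,  6.41932636e-01, -2.91289848e+01,
       -5.37989591e-02,  1.57438387e-02,  1.06989046e-04]), 'position': array([6.24678122e+02, 2.22613791e-02, 2.41019118e+02]), 'tcp_rot': array([-3.96894922e-04,  7.07081517e-01,  7.07131809e-01, -4.18285455e-04]), 'wrist_force': array([ 0.31206526,  0.40552353, -0.42583522]), 'torque': array([-0.00481385,  0.03047112, -0.01515912]), 'grip_force': 0.0, 'gripper_width': 1.0020320358420718}
```

View pics/scene0.png

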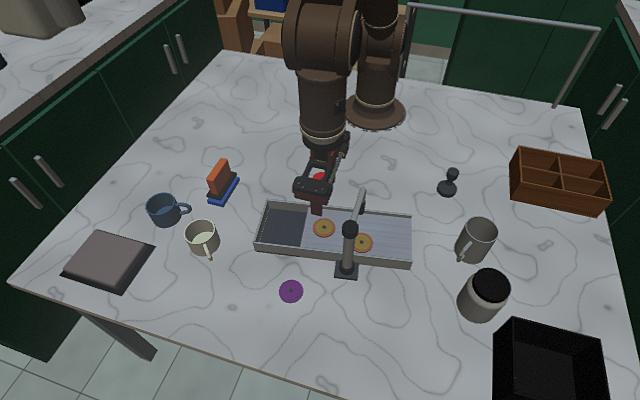

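View pics/side0.png

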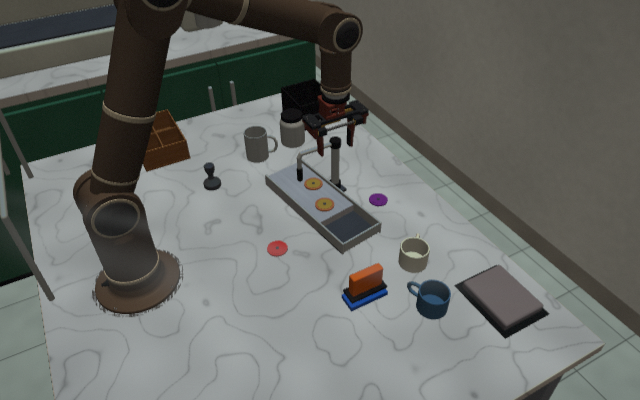

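View pics/wrist0.png

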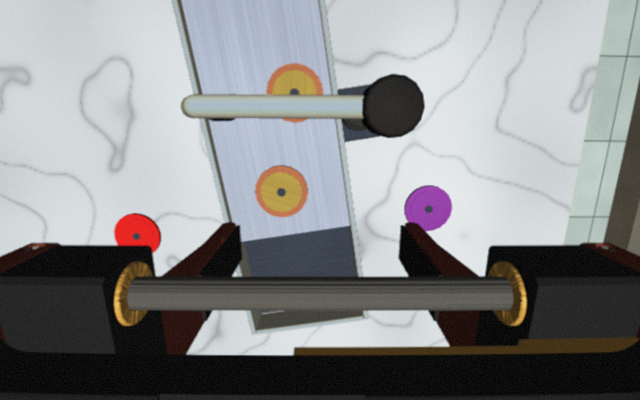

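The scene view shows the tray with its well to the left, around (283,225). The wand hub is at (349,230), the scraper at (222,183) and the discs at (324,228) and (361,242). In the wrist view the hub top is at (394,105), and the well edge runs from (245,240) to (350,226). I'll enlarge these areas to pick corners.

```bash
python3 - <<'E'
from h import *
a=cv2.imread('pics/scene0.png')[145:285,195:420]; b=cv2.imread('pics/side0.png')[130:310,255:395]
A=cv2.resize(a,None,fx=2,fy=2,interpolation=cv2.INTER_CUBIC)
B=cv2.resize(b,None,fx=2.4,fy=2.4,interpolation=cv2.INTER_CUBIC)
o=np.zeros((432,800,3),np.uint8); o[:280,:450]=A; o[:432,455:455+336]=B[:432]
cv2.imwrite('pics/comp.png',o)
for n in ['scene0','side0','wrist0']:
    h=cv2.cvtColor(cv2.imread(f'pics/{n}.png'),cv2.COLOR_BGR2HSV)
    for nm,lo,hi in [('or',(3,120,60),(28,255,255)),('blue',(105,150,60),(125,255,255))]:
        m=cv2.inRange(h,lo,hi); k,l,s,ce=cv2.connectedComponentsWithStats(m)
        for i in range(1,k):
            if s[i,4]>60: print(n,nm,s[i].tolist(),ce[i].round(1), cv2.boxPoints(cv2.minAreaRect(np.argwhere(l==i)[:,::-1].astype(np.float32))).round(0).tolist())
E
```

```text
scene0 or [214, 0, 11, 15, 127] [219.2   6.9] [[214.0, 0.0], [222.0, -1.0], [225.0, 14.0], [216.0, 15.0]]
scene0 or [217, 17, 22, 26, 340] [228.1  27.2] [[217.0, 18.0], [235.0, 14.0], [240.0, 40.0], [222.0, 44.0]]
scene0 or [512, 146, 101, 68, 3076] [559.8 182.2] [[508.0, 201.0], [518.0, 146.0], [619.0, 163.0], [609.0, 219.0]]
scene0 or [206, 158, 21, 37, 266] [215.  174.4] [[203.0, 190.0], [212.0, 155.0], [227.0, 159.0], [217.0, 194.0]]
scene0 or [313, 219, 21, 18, 274] [323.2 227.3] [[313.0, 219.0], [333.0, 219.0], [333.0, 236.0], [313.0, 236.0]]
scene0 or [354, 233, 18, 20, 248] [362.7 243. ] [[354.0, 251.0], [356.0, 232.0], [373.0, 234.0], [370.0, 253.0]]
scene0 blue [255, 0, 29, 13, 306] [270.   5.] [[255.0, 0.0], [283.0, 0.0], [283.0, 12.0], [255.0, 12.0]]
scene0 blue [207, 177, 32, 27, 128] [224.3 193.2] [[207.0, 200.0], [237.0, 176.0], [245.0, 185.0], [214.0, 209.0]]
side0 or [146, 109, 40, 44, 246] [164.8 135.3] [[133.0, 129.0], [167.0, 109.0], [185.0, 140.0], [151.0, 160.0]]
side0 or [305, 178, 17, 12, 152] [312.9 183.7] [[305.0, 178.0], [321.0, 178.0], [321.0, 189.0], [305
[... 215 characters left out ...]
.0], [352.0, 297.0]]
side0 blue [342, 288, 45, 23, 321] [363.9 299. ] [[341.0, 294.0], [380.0, 277.0], [387.0, 294.0], [348.0, 311.0]]
wrist0 or [267, 64, 55, 31, 1252] [294.   80.4] [[267.0, 93.0], [268.0, 63.0], [322.0, 65.0], [321.0, 94.0]]
wrist0 or [256, 166, 51, 50, 1931] [281.2 190.8] [[256.0, 166.0], [306.0, 166.0], [306.0, 215.0], [256.0, 215.0]]
wrist0 or [113, 262, 40, 65, 1236] [128.2 293.9] [[109.0, 323.0], [119.0, 258.0], [154.0, 264.0], [143.0, 329.0]]
wrist0 or [489, 262, 39, 65, 1131] [511.9 293.8] [[488.0, 264.0], [522.0, 259.0], [530.0, 324.0], [496.0, 328.0]]
wrist0 or [295, 338, 343, 17, 2935] [492.3 347.8] [[295.0, 343.0], [637.0, 337.0], [637.0, 351.0], [295.0, 357.0]]
```

View pics/comp.png

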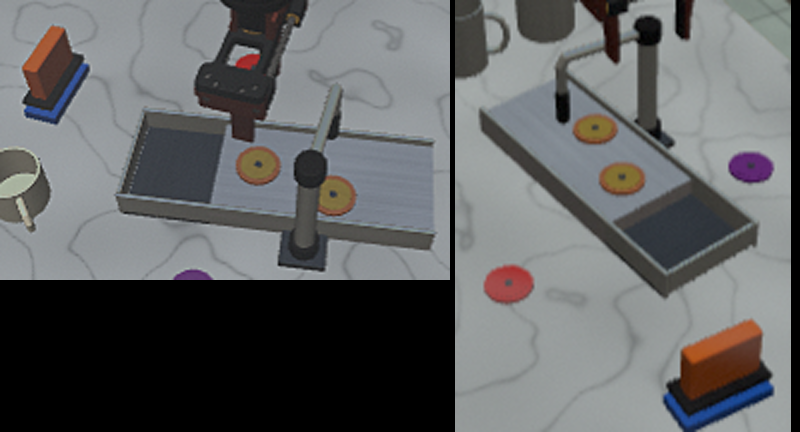

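The composite shows the tray corners, the hub and the sole corners clearly in both views. I'll fit the tray and scraper poses from these points.

```bash
cat > fit.py <<'E'
from h import *
from scipy.optimize import least_squares
sc=lambda u,v:(195+u/2,145+v/2); sd=lambda u,v:(255+(u-455)/2.4,130+v/2.4)
S,D,W=load('scene0'),load('side0'),load('wrist0')
obs=[(S,sc(145,108),(-74,-204.5,47)),(S,sc(120,197),(74,-204.5,47)),(S,sc(434,235),(74,203,47)),(S,sc(434,140),(-74,203,47)),(S,sc(311,158),(95,40,200)),
(D,sd(481,110),(-74,203,47)),(D,sd(667,282),(-74,-204.5,47)),(D,sd(756,228),(74,-204.5,47)),(D,sd(649,23),(95,40,200)),
(W,(394,105),(95,40,200)),(W,(245,241),(-68,-85,35)),(W,(350,226),(68,-85,35))]
def tw(p,q):
    c,s=np.cos(p[2]),np.sin(p[2]); q=np.array(q,float).reshape(-1,3)
    return np.c_[p[0]+c*q[:,0]-s*q[:,1],p[1]+s*q[:,0]+c*q[:,1],q[:,2]]
res=lambda p:np.concatenate([proj(c,tw(p,q))[0]-uv for c,uv,q in obs])
f=least_squares(res,[600,50,0],x_scale=[10,10,.05],loss='soft_l1'); T=f.x
if __name__=='__main__':
    print('tray',T.round(3)); print(res(T).reshape(-1,2).round(1).tolist())
    inv=lambda P:((P[:,:2]-T[:2])@np.array([[np.cos(T[2]),-np.sin(T[2])],[np.sin(T[2]),np.cos(T[2])]]))
    for nm,c,uv in [('A',S,(362.7,243)),('B',S,(323.2,227.3)),('A',D,(312.9,183.7)),('B',D,(324.3,204.5)),('B',W,(281.2,190.8)),('A',W,(294,92))]:
        P=onz(c,[uv],40); print(nm,P.round(0),inv(P).round(0))
    print('sole S',onz(S,[sc(26,107),sc(57,122),sc(89,67)],0).round(0).tolist())
    print('sole D',onz(D,[sd(664,400),sd(686,424),sd(773,386)],0).round(0).tolist())
    print('top S',onz(S,[sc(28,69),sc(64,28),sc(70,33),sc(34,77)],100).round(0).tolist())
    print('top D',onz(D,[sd(683,354),sd(755,322),sd(762,332),sd(686,364)],100).round(0).tolist())
    tip=onz(W,[(190,105)],187); print('wand tip',tip.round(0), 'hinge',tw(T,(95,40,187)).round(0),tw(T,(0,200,35)).round(0),tw(T,(0,-143,10)).round(0))
    print('pitcher S',onz(S,[(472,258)],0).round(0),'canister',onz(S,[(480,318)],0).round(0),'tamper',onz(S,[(447,192)],0).round(0))
E
python3 fit.py
```

```text
tray [5.79177e+02 1.83750e+01 1.60000e-01]
[[-1.5, -0.7], [-2.7, -0.6], [1.8, -0.9], [0.7, -1.3], [-0.3, 1.7], [-2.5, -2.5], [-1.1, -4.1], [0.7, -4.3], [-1.3, -1.3], [0.5, 0.7], [-7.1, 0.7], [0.5, -1.4]]
A [[599.  98.  40.]] [[32. 75.]]
B [[582. -14.  40.]] [[ -3. -32.]]
A [[595.  86.  40.]] [[26. 64.]]
B [[578. -20.  40.]] [[ -7. -38.]]
B [[580. -13.  40.]] [[ -4. -31.]]
A [[597.  94.  40.]] [[29. 71.]]
sole S [[556.0, -381.0, 0.0], [568.0, -324.0, 0.0], [455.0, -326.0, 0.0]]
sole D [[463.0, -324.0, 0.0], [468.0, -364.0, 0.0], [579.0, -366.0, 0.0]]
top S [[560.0, -348.0, 100.0], [474.0, -337.0, 100.0], [481.0, -324.0, 100.0], [571.0, -333.0, 100.0]]
top D [[470.0, -349.0, 100.0], [559.0, -349.0, 100.0], [558.0, -364.0, 100.0], [465.0, -362.0, 100.0]]
wand tip [[545.  74. 187.]] hinge [[667.  73. 187.]] [[547. 216.  35.]] [[ 602. -123.   10.]]
pitcher S [[536. 381.   0.]] canister [[696. 406.   0.]] tamper [[324. 298.   0.]]
```

Emit:
drive_tool:
  increments:
    - [-1,[0.05,-0.07,0],0]
    - [-1,[0.107,-0.147,0],0]
    - [-1,[0.107,-0.147,0],0]
    - [-1,[0.107,-0.147,0.1],0]
    - [-1,[0.107,-0.147,0.21],0]
    - [-1,[0.107,-0.147,0.21],0]
    - [-1,[0.15,-0.163,0.21],0]
    - [-1,[0.197,-0.173,0.21],0]
    - [-1,[0.243,-0.177,0.21],0]
    - [-1,[0.29,-0.173,0.21],0]
    - [-1,[0.337,-0.163,0.21],0]
    - [-1,[0.38,-0.147,0.21],0]
    - [-1,[0.423,-0.12,0.21],0]
    - [-1,[0.46,-0.092,0.21],0]
    - [-1,[0.49,-0.057,0.21],0]
    - [-1,[0.517,-0.017,0.21],0]
    - [-1,[0.54,0.027,0.21],0]
    - [-1,[0.55,0.057,0.21],0]
    - [-1,[0.55,0.057,0.21],0]
    - [-1,[0.55,0.057,0.21],0]
  force: 20

```text
t: 2.15
position: [642.1, 165.5, 178.3]
tcp_rot: [-0.0, 0.707, 0.707, 0.0]
wrist_force: [0.2, 0.2, -0.2]
gripper_width: 0.003
grip_force: 0.0
```

```bash
python3 - <<'E'
from h import *
c=cap('side','side1'); d=cap('scene','scene1')
o=np.vstack([cv2.resize(c['pixels'][100:250,220:420],(400,300)),cv2.resize(d['pixels'][130:280,240:440],(400,300))])
cv2.imwrite('pics/c1.png',o[:,:,::-1])
E
```

```text
(no output)
```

View pics/c1.png

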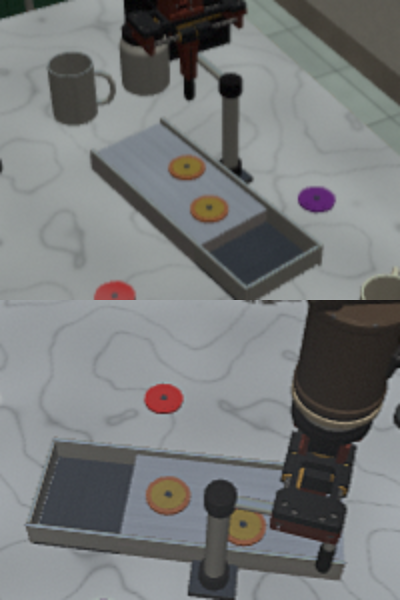

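The wand now lies along +y behind the plate: hub at (217,495) and pipe at (325,560) in the lower half. Next I'll back off and go above the scraper, turning the tool by -π/2.

Emit:
drive_tool:
  increments:
    - [-1,[0,-0.1,0],0]
    - [-1,[0,-0.1,-0.15],0]
    - [-1,[0,-0.1,-0.26],0]
    - [1,[-0.1,-0.14,-0.26],-0.07]
    - [1,[-0.25,-0.19,-0.26],-0.14]
    - [1,[-0.4,-0.24,-0.26],-0.21]
    - [1,[-0.55,-0.29,-0.26],-0.28]
    - [1,[-0.7,-0.34,-0.26],-0.35]
    - [1,[-0.85,-0.38,-0.26],-0.42]
    - [1,[-1,-0.42,-0.26],-0.49]
    - [1,[-1,-0.42,-0.26],-0.56]
    - [1,[-1,-0.42,-0.26],-0.63]
    - [1,[-1,-0.42,-0.26],-0.7]
    - [1,[-1,-0.42,-0.26],-0.785]
    - [1,[-1,-0.42,-0.26],-0.785]
    - [1,[-1,-0.42,-0.26],-0.785]

```text
t: 3.85
position: [515.8, -135.1, 256.9]
tcp_rot: [0.0, 0.002, 1.0, -0.0]
wrist_force: [-0.3, 0.5, 0.3]
gripper_width: 0.999
grip_force: 0.0
```

```bash
python3 - <<'E'
from h import *
s=readout.state();print(s['position'],s['tcp_rot'],s['joint_positions'])
from scipy.spatial.transform import Rotation as R
print(R.from_quat(np.roll(s['tcp_rot'],-1)).as_matrix().round(3))
# wand check from scene view + refined tray from clear views
c=cap('scene','scene2'); cap('side','side2')
E
```

```text
[ 515.84436059 -135.11384055  256.8530069 ] [ 1.92453401e-04  2.15502713e-03  9.99997659e-01 -1.58424543e-05] [ 0.32534216  0.25152341 -0.19319978  1.78945308  0.05347714  1.10529402
  1.68056025]
[[-1.     0.004  0.   ]
 [ 0.004  1.    -0.   ]
 [-0.    -0.    -1.   ]]
```

Emit:
drive_tool:
  increments:
    - [1,[0,-0.15,0],0]
    - [1,[0,-0.3,0],0]
    - [1,[0,-0.45,0],0]
    - [1,[0,-0.6,0],0]
    - [1,[0,-0.7,0],0]
    - [1,[0,-0.7,0],0]
    - [1,[0,-0.7,0],0]

```text
t: 4.65
position: [515.8, -345.0, 256.2]
tcp_rot: [-0.0, 0.002, 1.0, 0.0]
wrist_force: [-0.1, 0.7, -0.6]
gripper_width: 1.0
grip_force: 0.0
```

```bash
python3 - <<'E'
from h import *
s=readout.state();print(s['position'],s['joint_positions'])
w=cap('wrist','wrist2')
h=cv2.cvtColor(w['pixels'][:,:,::-1].copy(),cv2.COLOR_BGR2HSV)
for nm,lo,hi,z in [('or',(3,120,60),(20,255,255),100),('blue',(105,150,60),(125,255,255),14)]:
    m=cv2.inRange(h,lo,hi); k,l,st,ce=cv2.connectedComponentsWithStats(m)
    for i in range(1,k):
        if st[i,4]>300:
            b=cv2.boxPoints(cv2.minAreaRect(np.argwhere(l==i)[:,::-1].astype(np.float32))); print(nm,st[i].tolist(),b.round(0).tolist(),onz(w,b,z).round(0)[:,:2].tolist())
S=cv2.imread('pics/scene2.png')[150:285,240:440]; 
o=np.zeros((600,800,3),np.uint8); o[:400,:640]=w['pixels'][:,:,::-1]
S=cv2.resize(cv2.imread('pics/scene2.png')[190:285,245:425],None,fx=2.1,fy=2.1,interpolation=cv2.INTER_CUBIC); o[400:400+S.shape[0],:S.shape[1]]=S
D=cv2.resize(cv2.imread('pics/side2.png')[130:255,255:390],None,fx=2.9,fy=1.6,interpolation=cv2.INTER_CUBIC); o[400:600,400:400+D.shape[1]]=D
cv2.imwrite('pics/c2.png',o)
E
```

```text
[ 515.77431132 -344.98333416  256.2094268 ] [ 0.57607657  0.39561507 -0.08809728  1.58455977  0.03647368  1.16380294
  2.04757222]
or [303, 139, 27, 92, 2302] [[303.0, 139.0], [329.0, 139.0], [329.0, 230.0], [303.0, 230.0]] [[467.0, -361.0], [467.0, -336.0], [558.0, -336.0], [558.0, -363.0]]
or [563, 206, 49, 41, 667] [[563.0, 245.0], [564.0, 205.0], [612.0, 207.0], [610.0, 247.0]] [[576.0, -93.0], [533.0, -99.0], [535.0, -49.0], [578.0, -41.0]]
or [113, 262, 38, 65, 954] [[108.0, 322.0], [121.0, 258.0], [152.0, 265.0], [139.0, 328.0]] [[666.0, -582.0], [589.0, -555.0], [596.0, -523.0], [674.0, -548.0]]
or [490, 263, 38, 63, 1021] [[489.0, 264.0], [523.0, 260.0], [529.0, 324.0], [496.0, 327.0]] [[596.0, -168.0], [593.0, -132.0], [670.0, -113.0], [674.0, -150.0]]
or [295, 338, 341, 17, 2433] [[295.0, 343.0], [635.0, 337.0], [635.0, 351.0], [295.0, 357.0]] [[693.0, -374.0], [691.0, 15.0], [709.0, 20.0], [711.0, -374.0]]
```

View pics/c2.png

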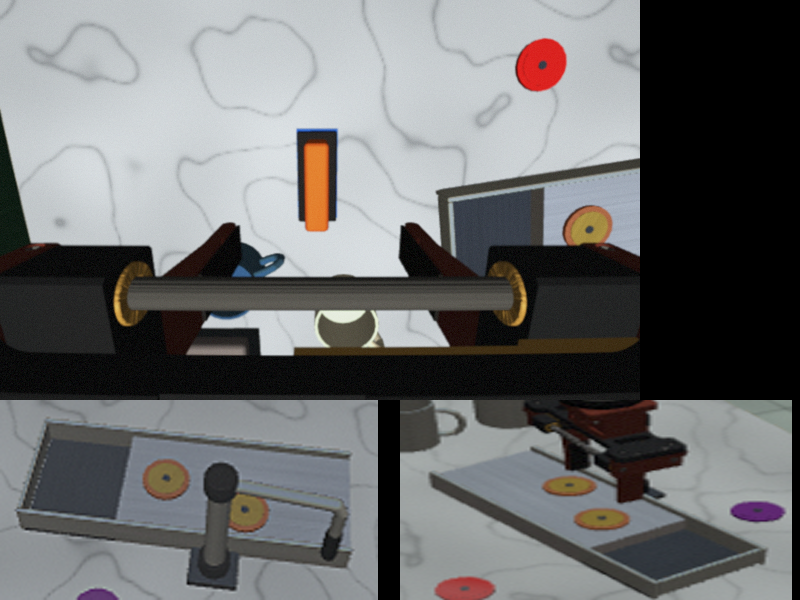

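The wrist view shows the handle top at (303–329, 139–230), centred at about (513,-349) with zero yaw. The wand arm points along +y in the scene crop, from (220,485) to (340,500). I'll descend and grip.

Emit:
drive_tool:
  increments:
    - [1,[0.01,-0.015,0.13],0]
    - [1,[0.01,-0.015,0.26],0]
    - [1,[0.01,-0.015,0.39],0]
    - [1,[0.01,-0.015,0.5],0]
    - [1,[0.01,-0.015,0.57],0]
    - [1,[0.01,-0.015,0.61],0]
    - [1,[0.01,-0.015,0.61],0]
    - [-1,[0.01,-0.015,0.61],0]
    - [-1,[0.01,-0.015,0.61],0]
    - [-1,[0.01,-0.015,0.61],0]
    - [-1,[0.01,-0.015,0.61],0]
    - [-1,[0.01,-0.015,0.61],0]
    - [-1,[0.01,-0.015,0.61],0]
    - [-1,[0.01,-0.015,0.61],0]
    - [-1,[0.01,-0.015,0.61],0]
    - [-1,[0.01,-0.015,0.61],0]
  force: 45

```text
t: 6.3
position: [512.9, -349.4, 73.6]
tcp_rot: [-0.0, 0.0, 1.0, 0.0]
wrist_force: [-0.2, 1.1, 0.6]
gripper_width: 0.274
grip_force: 45.0
```

```bash
python3 - <<'E'
from fit import *
s=readout.state();print(s['position'],s['grip_force'],s['gripper_width'],s['wrist_force'])
# wand angle
P=onz(S,[(245+342/2.1,190+103/2.1)],187); H=tw(T,(95,40,187)); d=(P-H)[0]; print(P.round(0),'phi',np.arctan2(d[1],-d[0])+T[2],np.hypot(*d[:2]))
# refined tray fit incl. new crop corners (scene, wrist2)
sc2=lambda u,v:(245+u/2.1,190+(v-400)/2.1); sd2=lambda u,v:(255+(u-400)/2.9,130+(v-400)/1.6)
W2=load('wrist2')
obs[:]=[o for o in obs if o[0] is not D]+[(S,sc2(49,421),(-74,-204.5,47)),(S,sc2(19,515),(74,-204.5,47)),(S,sc2(348,553),(74,203,47)),(S,sc2(350,455),(-74,203,47)),(S,sc2(220,472),(95,40,200)),(W2,(438,192),(-74,-204.5,47)),(W2,(544,190),(-68,-85,35))]
f=least_squares(res,T,x_scale=[10,10,.05],loss='soft_l1'); print(f.x.round(3),res(f.x).reshape(-1,2).round(1).tolist())
E
```

```text
[ 512.9349808  -349.40046817   73.61404606] 44.999327659606934 0.2735350541485463 [-0.24229643  1.11703022  0.58378197]
[[656. 197. 187.]] phi 1.642424655310174 124.14628357839669
[5.7932e+02 1.8652e+01 1.5800e-01] [[-1.3, -0.8], [-2.6, -0.7], [1.8, -0.6], [0.9, -1.0], [-0.3, 1.8], [1.0, 0.6], [-7.2, 0.4], [0.4, -1.5], [-2.1, -1.8], [-1.7, -2.0], [3.1, -1.0], [1.2, -2.2], [0.5, 1.6], [10.8, 5.9], [-0.3, -5.2]]
```

Emit:
drive_tool:
  increments:
    - [-1,[0,0,-0.05],0]
    - [-1,[0,0,-0.15],0]
    - [-1,[0,0,-0.27],0]
    - [-1,[0,0,-0.39],0]
    - [-1,[0,0,-0.5],0]
    - [-1,[0,0.08,-0.52],0]
    - [-1,[0,0.2,-0.52],0]
    - [-1,[0,0.34,-0.52],-0.02]
    - [-1,[-0.02,0.48,-0.52],-0.04]
    - [-1,[-0.04,0.62,-0.52],-0.06]
    - [-1,[-0.06,0.76,-0.52],-0.079]
    - [-1,[-0.08,0.9,-0.52],-0.079]
    - [-1,[-0.08,1,-0.52],-0.079]
    - [-1,[-0.08,1,-0.52],-0.079]

```text
t: 7.7
position: [537.0, -43.9, 230.5]
tcp_rot: [0.0, -0.082, 0.997, 0.001]
wrist_force: [-0.2, -0.1, -2.6]
gripper_width: 0.271
grip_force: 45.0
```

```bash
python3 - <<'E'
from h import *
s=readout.state();print(s['position'],s['tcp_rot'],s['grip_force'],s['wrist_force'])
from scipy.spatial.transform import Rotation as R
M=R.from_quat(np.roll(s['tcp_rot'],-1)).as_matrix()
print((M.T@(np.array([553.4,181.6,229])-s['position'])/300).round(3))
E
```

```text
[537.02325115 -43.85776405 230.5334798 ] [ 2.96515820e-04 -8.21467240e-02  9.96619604e-01  1.09168159e-03] 44.99852657318115 [-0.20391913 -0.09399168 -2.58967218]
[-0.177  0.732  0.007]
```

Emit:
drive_tool:
  increments:
    - [-1,[-0.03,0.1,0],0]
    - [-1,[-0.06,0.24,0],0]
    - [-1,[-0.09,0.38,0],0]
    - [-1,[-0.13,0.52,0],0]
    - [-1,[-0.16,0.65,0],0]
    - [-1,[-0.177,0.73,0],0]
    - [-1,[-0.177,0.73,0],0]
    - [-1,[-0.177,0.73,0],0]

```text
t: 8.5
position: [555.3, 174.4, 229.8]
tcp_rot: [-0.0, -0.079, 0.997, -0.001]
wrist_force: [-0.5, -0.4, -3.2]
gripper_width: 0.273
grip_force: 45.0
```

```bash
python3 - <<'E'
from h import *
s=readout.state();print(s['position'],s['tcp_rot'])
w=cap('wrist','wrist3')
E
```

```text
[555.27526847 174.36403706 229.7964625 ] [-1.80914978e-04 -7.87183967e-02  9.96896747e-01 -5.07628439e-04]
```

View pics/wrist3.png

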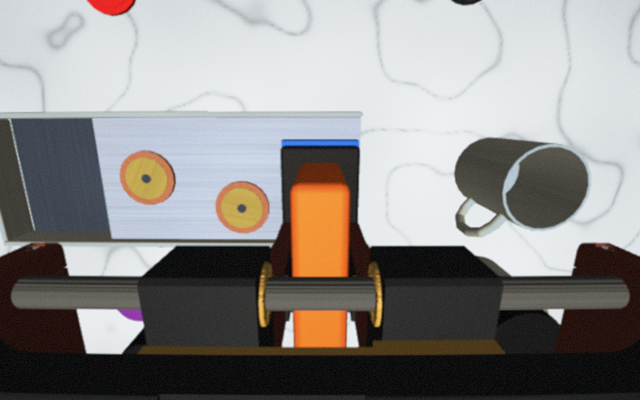

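The wrist view from above has image right along +y and image down along +x. The near rail is at v≈113, the far rail at v≈241, the well edge at (93,118)–(110,238), the open end at u≈361, and the sole's near edge at (282–358,140). I'll extract the edges by gradient.

```bash
python3 - <<'E'
from h import *
w=load('wrist3'); g=cv2.GaussianBlur(cv2.cvtColor(w['pixels'],cv2.COLOR_RGB2GRAY),(5,1),0).astype(int)
for u in (120,190,260): print(u,'near',g[106:124,u].tolist(),'far(228..)',g[228:248,u].tolist())
for v in (140,220): print(v,'welledge',g[v,90:115].tolist())
print('end',g[125,352:370].tolist())
for nm,uv,z in [('near outer',[(120,112.5),(260,112.5)],47),('disc',[(147,178),(242,208)],40),('end',[(361,125)],35),('sole',[(282,140),(358,140)],170)]:
    print(nm,onz(w,uv,z).round(1).tolist())
E
```

```text
120 near [230, 231, 230, 231, 226, 201, 190, 194, 199, 198, 186, 172, 196, 203, 199, 197, 200, 198] far(228..) [203, 202, 200, 204, 205, 205, 203, 202, 203, 195, 164, 97, 69, 91, 141, 184, 197, 195, 196, 200]
190 near [232, 233, 235, 233, 221, 197, 191, 196, 197, 197, 186, 188, 202, 203, 200, 201, 202, 202] far(228..) [206, 206, 205, 205, 207, 207, 208, 207, 210, 209, 188, 126, 79, 78, 117, 182, 190, 146, 60, 11]
260 near [236, 236, 237, 237, 234, 210, 190, 194, 195, 195, 184, 182, 199, 205, 203, 203, 206, 207] far(228..) [197, 202, 201, 198, 198, 204, 206, 205, 204, 205, 196, 135, 84, 73, 101, 165, 186, 149, 67, 15]
140 welledge [72, 73, 74, 79, 98, 134, 171, 193, 201, 202, 202, 202, 203, 202, 203, 204, 205, 204, 203, 203, 203, 203, 203, 204, 205]
220 welledge [69, 71, 72, 72, 71, 71, 71, 72, 73, 73, 74, 74, 74, 72, 71, 72, 78, 96, 128, 162, 186, 196, 200, 200, 200]
end [204, 204, 204, 204, 205, 205, 205, 208, 215, 223, 229, 231, 232, 232, 232, 232, 232, 231]
near outer [[514.0, -39.1, 47.0], [492.2, 102.5, 47.0]]
disc [[579.8, -13.3, 40.0], [597.3, 92.9, 40.0]]
end [[488.4, 207.2, 35.0]]
sole [[506.4, 141.7, 170.0], [498.8, 189.9, 170.0]]
```

```bash
cat > t3.py <<'E'
from h import *
from scipy.optimize import least_squares
w=load('wrist3')
L=[((u,v),z,0,t) for u,v,z,t in [(120,110.9,47,-74),(190,110.4,47,-74),(260,110.9,47,-74),(120,116.8,47,-68),(190,116.5,47,-68),(260,116.6,47,-68),(120,238.2,35,68),(190,238.7,35,68),(260,238.9,35,68),(120,242.2,47,68),(190,242.8,47,68),(260,242.7,47,68)]]+[((94.8,140),35,1,-85),((108,220),35,1,-85),((360.5,125),35,1,200)]
P=np.array([onz(w,[uv],z)[0] for uv,z,_,_ in L])
def inv(p,P): c,s=np.cos(p[2]),np.sin(p[2]); d=P[:,:2]-p[:2]; return np.c_[c*d[:,0]+s*d[:,1],-s*d[:,0]+c*d[:,1]]
res=lambda p:np.array([q[a]-t for q,(_,_,a,t) in zip(inv(p,P),L)])
f=least_squares(res,[579,18,.158],x_scale=[10,10,.05]); T=f.x
if __name__=='__main__':
    print(T.round(3),res(T).round(1))
    print('discs',inv(T,onz(w,[(147,178),(242,208)],40)).round(1))
    s=readout.state(); print('tcp in tray',inv(T,s['position'][None]).round(1))
    print('sole near edge in tray',inv(T,onz(w,[(282,140),(358,140)],170)).round(1))
    print('yaw tool',2*np.arctan2(-s['tcp_rot'][1],s['tcp_rot'][2]))
E
python3 t3.py
```

```text
[5.78823e+02 1.74890e+01 1.55000e-01] [-0.4 -0.6 -0.  -0.5 -0.6 -0.4  0.4  0.5  0.3  0.5  0.7  0.1 -0.5 -0.4
  0.8]
discs [[ -3.7 -30.5]
 [ 29.9  71.7]]
tcp in tray [[  0.9 157.6]]
sole near edge in tray [[-52.4 133.9]
 [-52.5 182.7]]
yaw tool 0.1558996731148974
```

Emit:
drive_tool:
  increments:
    - [-1,[0.006,0,0.06],0]
    - [-1,[0.006,0,0.16],0]
    - [-1,[0.006,0,0.26],0]
    - [-1,[0.006,0,0.34],0]
    - [-1,[0.006,0,0.38],0]
    - [-1,[0.006,0,0.39],0]
    - [-1,[0.006,0,0.4],0]
    - [-1,[0.006,0,0.405],0]
    - [-1,[0.006,0,0.41],0]
    - [-1,[0.006,0,0.41],0]
    - [-1,[0.006,0,0.41],0]

```text
t: 9.65
position: [554.3, 174.9, 107.6]
tcp_rot: [0.001, -0.079, 0.997, 0.0]
wrist_force: [1.5, -1.0, 1.2]
gripper_width: 0.273
grip_force: 45.0
```

```bash
python3 - <<'E'
from t3 import *
s=readout.state(); print(s['position'],s['wrist_force'],s['torque'],inv(T,s['position'][None]),s['tcp_rot'])
E
```

```text
[554.29747433 174.87608298 107.5710631 ] [ 1.49300164 -0.98913481  1.18911428] [-0.15788843 -0.156773    0.04705443] [[4.69436738e-03 1.59286443e+02]] [ 9.38307989e-04 -7.85158874e-02  9.96912419e-01  5.69238061e-05]
```

Emit:
drive_tool:
  increments:
    - [-1,[0,0,0.008],0]
    - [-1,[0,0,0.016],0]
    - [-1,[0,0,0.018],0]
    - [-1,[0,0,0.018],0]
    - [-1,[0,0,0.018],0]

```text
t: 10.15
position: [554.3, 174.9, 101.7]
tcp_rot: [0.001, -0.078, 0.997, 0.0]
wrist_force: [1.7, -0.9, 5.9]
gripper_width: 0.272
grip_force: 45.0
```

```bash
python3 - <<'E'
from t3 import *
s=readout.state(); print(s['position'],s['wrist_force'],s['torque'],inv(T,s['position'][None]),s['tcp_rot'])
E
```

```text
[554.31320598 174.87795381 101.73252573] [ 1.72764101 -0.8674074   5.91156747] [-0.31617686 -0.29596548  0.02278476] [[2.05264622e-02 1.59285869e+02]] [ 7.87531556e-04 -7.84467074e-02  9.96917993e-01  9.73193836e-05]
```

Emit:
drive_tool:
  increments:
    - [-1,[0,-0.02,0],0]
    - [-1,[0,-0.05,0],0]
    - [-1,[0,-0.09,0],0]
    - [-1,[0,-0.13,0],0]
    - [-1,[0,-0.17,0],0]
    - [-1,[0,-0.21,0],0]
    - [-1,[0,-0.25,0],0]
    - [-1,[0,-0.28,0],0]
    - [-1,[0,-0.3,0],0]

```text
t: 11.05
position: [567.9, 87.8, 101.8]
tcp_rot: [0.001, -0.079, 0.997, 0.001]
wrist_force: [-0.3, 5.9, 5.4]
gripper_width: 0.266
grip_force: 45.0
```

```bash
python3 - <<'E'
from t3 import *
s=readout.state(); print(s['position'],s['wrist_force'],s['torque'],inv(T,s['position'][None]),s['tcp_rot'])
E
```

```text
[567.93779326  87.75358106 101.75126971] [-0.25320066  5.85197742  5.37354413] [1.35653471 0.23955107 0.02383472] [[6.53491054e-02 7.11026293e+01]] [ 6.31656756e-04 -7.89245081e-02  9.96879416e-01  1.39750616e-03]
```

Emit:
drive_tool:
  increments:
    - [-1,[0,-0.03,0],0]
    - [-1,[0,-0.07,0],0]
    - [-1,[0,-0.11,0],0]
    - [-1,[0,-0.15,0],0]
    - [-1,[0,-0.19,0],0]
    - [-1,[0,-0.23,0],0]
    - [-1,[0,-0.27,0],0]
    - [-1,[0,-0.31,0],0]
    - [-1,[0,-0.34,0],0]
    - [-1,[0,-0.37,0],0]
    - [-1,[0,-0.4,0],0]
    - [-1,[0,-0.43,0],0]
    - [-1,[0,-0.455,0],0]
    - [-1,[0,-0.47,0],0]
    - [-1,[0,-0.47,0],0]
    - [-1,[0,-0.47,0],0]

```text
t: 12.65
position: [590.1, -51.8, 101.6]
tcp_rot: [0.0, -0.079, 0.997, 0.001]
wrist_force: [-0.3, 2.5, 5.2]
gripper_width: 0.272
grip_force: 45.0
```

```bash
python3 - <<'E'
from t3 import *
s=readout.state(); print(s['position'],s['wrist_force'],s['torque'],inv(T,s['position'][None]),s['tcp_rot'])
a=cap('side','side4')['pixels'][140:260,250:400]; b=cap('scene','scene4')['pixels'][190:285,245:425]
o=np.zeros((600,720,3),np.uint8); o[:300,:375]=cv2.resize(a,(375,300)); o[220:600,:][:380,:720]=cv2.resize(b,(720,380)) if 0 else o[220:600,:][:380,:720]; o[300:600,:568]=cv2.resize(b,(568,300)); cv2.imwrite('pics/c4.png',o[:,:,::-1])
E
```

```text
[590.10573002 -51.79872082 101.58292443] [-0.27193853  2.49631454  5.22613708] [0.60918947 0.04037463 0.02610407] [[  0.47765616 -70.19879458]] [ 4.69479763e-04 -7.89577449e-02  9.96877506e-01  8.31432779e-04]
```

View pics/c4.png

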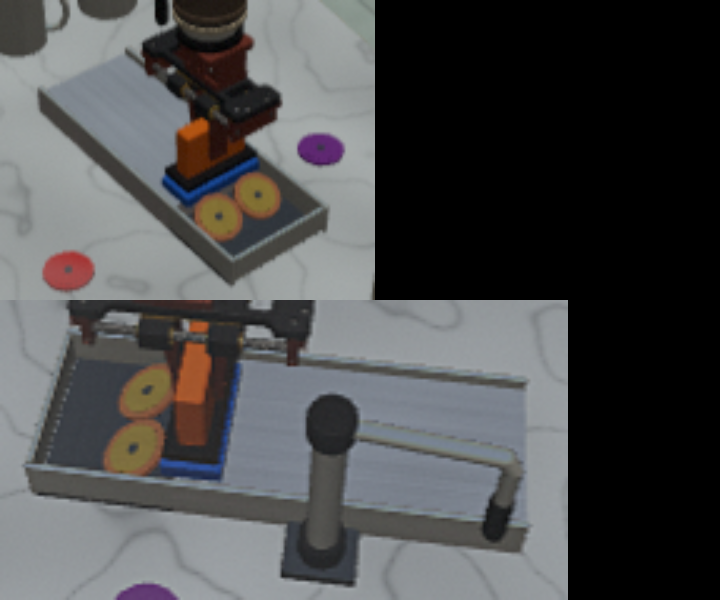

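Both discs are over the well and look tilted: side crop (218,215) and (258,194), scene crop (148,390) and (133,448). I'll triangulate their heights.

```bash
cat > disc.py <<'E'
from t3 import *
import sys
def blobs(n):
    h=cv2.cvtColor(cv2.imread(f'pics/{n}.png'),cv2.COLOR_BGR2HSV); m=cv2.inRange(h,(8,120,60),(28,255,255)); k,l,s,ce=cv2.connectedComponentsWithStats(m); out=[]
    for i in range(1,k):
        if s[i,4]>80 and 255<ce[i][0]<400 and 180<ce[i][1]<260:
            out.append(ce[i]); print(n,s[i].tolist(),ce[i].round(1), cv2.fitEllipse(np.argwhere(l==i)[:,::-1].astype(np.int32)))
    return out
k=sys.argv[1]
S,D=load('scene'+k),load('side'+k)
for a in blobs('scene'+k):
    for b in blobs('side'+k):
        o1,d1=ray(S,[a]);o2,d2=ray(D,[b]);d1,d2=d1[0],d2[0]
        t=np.linalg.lstsq(np.c_[d1,-d2],o2-o1,rcond=None)[0]; p,q=o1+t[0]*d1,o2+t[1]*d2
        print(((p+q)/2).round(0),'gap',np.linalg.norm(p-q).round(1),inv(T,((p+q)/2)[None]).round(0))
E
python3 disc.py 4
```

```text
scene4 [278, 203, 34, 43, 703] [295.4 224.7] ((295.8046569824219, 225.10108947753906), (21.746280670166016, 38.964378356933594), 32.718868255615234)
side4 [321, 187, 27, 24, 308] [329.3 198.7] ((332.2547302246094, 197.61268615722656), (17.772354125976562, 24.98307991027832), 64.03691101074219)
side4 [328, 209, 34, 27, 508] [344.7 222.1] ((344.6377868652344, 222.09982299804688), (17.331329345703125, 30.412677764892578), 63.81413650512695)
[598. -63.  77.] gap 48.2 [[  6. -82.]]
[595. -98.  26.] gap 19.1 [[  -2. -116.]]
```

```bash
python3 - <<'E'
from t3 import *
S,D=load('scene4'),load('side4')
for a,b in [((291.9,218.5),(337.2,226.4)),((287.1,237.2),(353.2,217.6))]:
    o1,d1=ray(S,[a]);o2,d2=ray(D,[b]);d1,d2=d1[0],d2[0]
    t=np.linalg.lstsq(np.c_[d1,-d2],o2-o1,rcond=None)[0]; p,q=o1+t[0]*d1,o2+t[1]*d2
    print(((p+q)/2).round(0),'gap',np.linalg.norm(p-q).round(1),inv(T,((p+q)/2)[None]).round(0))
E
```

```text
[ 571. -109.   26.] gap 3.1 [[ -28. -124.]]
[ 632. -100.   26.] gap 2.9 [[  34. -124.]]
```

They lean with their rear edges against the sole front (y≈-97). Pushing 9 mm further gives them room to drop flat. After that I'll back off to about y=-45 and unload the spring.

Emit:
drive_tool:
  increments:
    - [-1,[0,-0.015,0],0]
    - [-1,[0,-0.03,0],0]
    - [-1,[0,-0.03,0],0]
    - [-1,[0,-0.01,0],0]
    - [-1,[0,0.02,0],0]
    - [-1,[0,0.05,0],0]
    - [-1,[0,0.08,0],0]
    - [-1,[0,0.09,0],0]
    - [-1,[0,0.09,-0.01],0]
    - [-1,[0,0.09,-0.02],0]
    - [-1,[0,0.09,-0.02],0]
    - [-1,[0,0.09,-0.02],0]

```text
t: 13.95
position: [585.8, -26.6, 107.3]
tcp_rot: [0.0, -0.079, 0.997, 0.0]
wrist_force: [2.8, -1.0, 2.0]
gripper_width: 0.27
grip_force: 45.0
```

```bash
python3 - <<'E'
from t3 import *
s=readout.state(); print(s['position'],s['wrist_force'],s['torque'],inv(T,s['position'][None]),s['tcp_rot'])
a=cap('side','side5')['pixels'][140:260,250:400]; b=cap('scene','scene5')['pixels'][190:285,245:425]
o=np.zeros((600,570,3),np.uint8); o[:300,:375]=cv2.resize(a,(375,300)); o[300:600,:568]=cv2.resize(b,(568,300)); cv2.imwrite('pics/c5.png',o[:,:,::-1])
E
python3 disc.py 5
```

```text
[585.75006109 -26.60027809 107.26810316] [ 2.7600008  -1.03301924  1.9695492 ] [-0.25831779 -0.61201005  0.07077821] [[  0.05453047 -44.63017451]] [ 3.09772082e-04 -7.85219855e-02  9.96912327e-01  1.19870525e-04]
scene5 [311, 203, 11, 33, 273] [315.8 218. ] ((315.8559265136719, 218.58103942871094), (8.820760726928711, 30.093847274780273), 3.9099249839782715)
scene5 [275, 213, 25, 33, 459] [287.5 228.9] ((287.2665710449219, 229.50802612304688), (18.876285552978516, 30.085025787353516), 17.78246307373047)
side5 [315, 181, 28, 24, 307] [323.9 192.9] ((327.0217590332031, 191.6010284423828), (17.93851661682129, 25.048046112060547), 63.77912139892578)
side5 [330, 216, 34, 23, 405] [347.2 226.3] ((346.93768310546875, 226.44932556152344), (14.68993854522705, 29.348186492919922), 66.96418762207031)
[582. -26.  85.] gap 16.6 [[ -3. -44.]]
[580. -76.  18.] gap 88.1 [[-13. -93.]]
side5 [315, 181, 28, 24, 307] [323.9 192.9] ((327.0217590332031, 191.6010284423828), (17.93851661682129, 25.048046112060547), 63.77912139892578)
side5 [330, 216, 34, 23, 405] [347.2 226.3] ((346.93768310546875, 226.44932556152344), (14.68993854522705, 29.348186492919922), 66.96418762207031)
[604. -62.  88.] gap 91.6 [[ 12. -82.]]
[ 602. -113.   15.] gap 6.4 [[   2. -132.]]
```

View pics/c5.png

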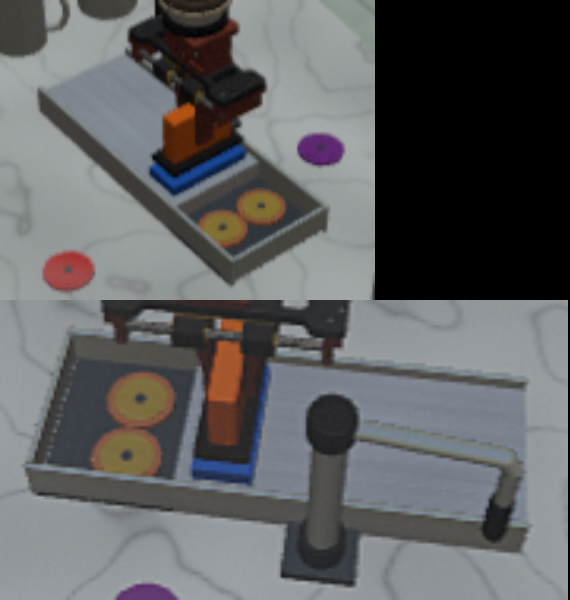

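Both discs lie flat in the well, the scraper is on the plate, and the wand is clear. I'll release and rise.

Emit:
drive_tool:
  increments:
    - [-1,[0,0,-0.003],0]
    - [-1,[0,0,-0.003],0]
    - [0,[0,0,-0.003],0]
    - [0.5,[0,0,-0.003],0]
    - [1,[0,0,-0.003],0]
    - [1,[0,0,-0.003],0]
    - [1,[0,0,-0.003],0]
    - [1,[0,0,-0.003],0]
    - [1,[0,0,-0.06],0]
    - [1,[0,0,-0.18],0]
    - [1,[0,0,-0.32],0]
    - [1,[0,0,-0.45],0]
    - [1,[0,0,-0.5],0]
    - [1,[0,0,-0.5],0]
    - [1,[0,0,-0.5],0]
    - [1,[0,0,-0.5],0]

```text
t: 15.65
position: [584.7, -26.8, 255.5]
tcp_rot: [-0.001, -0.079, 0.997, 0.0]
wrist_force: [0.3, -0.8, 0.5]
gripper_width: 1.001
grip_force: 0.0
```

```bash
python3 - <<'E'
from t3 import *
s=readout.state(); print(s['position'],s['wrist_force'],s['gripper_width'])
a=cap('side','side6')['pixels'][140:260,250:400]; b=cap('scene','scene6')['pixels'][190:285,245:425]
o=np.zeros((600,570,3),np.uint8); o[:300,:375]=cv2.resize(a,(375,300)); o[300:600,:568]=cv2.resize(b,(568,300)); cv2.imwrite('pics/c6.png',o[:,:,::-1])
E
```

```text
[584.65815571 -26.75626115 255.51412679] [ 0.29424972 -0.7561637   0.51720526] 1.0012457145626077
```

View pics/c6.png

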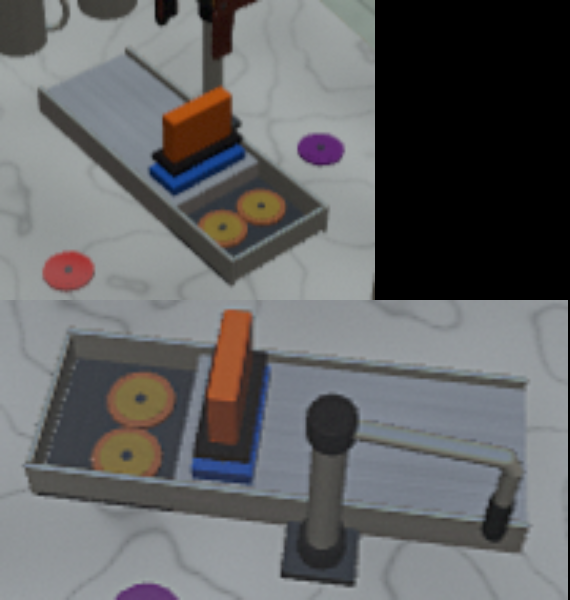

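The scraper stands upright and released, both discs lie flat in the well, and the wand is behind the plate. Handing in.

```bash
python3 -c "
from plant import r
print(r.finish_job())"
```

```text
the job is handed in; nothing more can be done
None
```

The job is handed in, with no verdict returned: the wand is at about 1.6 rad behind the plate, both discs lie flat in the well after one sweep at about 8 N, and the scraper stands released on the plate.

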